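Shut the gel cup that was left open

TASK

The freshener cart is closing for the night, and one of the three gel cups still has its vented dome standing up. With your fingertips, press that dome gently down until it is fully shut, then take your hand away. Leave the cup standing where it is without lifting it, and do not touch the other cups, the canister or the tip box.

Things in the scene. Friction and masses are not known exactly. Their poses are not given: they have to be found in the camera images.
- cup_1: round lime-green gel freshener cup, 78 mm across its collar, 60 mm at the foot, about 0.22 kg, loose. Origin at the centre of its underside, z up. The cup is 46 mm tall, with a dome 24 mm high on it: 70 mm in all when shut. Its dome is shut; it is to be left alone.
- dome_1 (a joint): how far the dome of cup_1 stands up above shut, in m: 0 is shut (rim of the dome on the collar of the cup), 0.020 the highest. It slides straight up and down on a slotted skirt, with a steady friction of about 4 N, has no spring, stays where it is left, and meets a firm stop at 0.
- dome_1_top (a point): middle of the flat crown (28 mm across) of the dome of cup_1; it moves with the dome: 70 mm above the cart top when shut, higher by joint dome_1 when up, and the thin crown gives 1 mm for each 5 N of push (5 mm at most) and springs back.
- cup_2: round lime-green gel freshener cup, 78 mm across its collar, 60 mm at the foot, about 0.22 kg, loose. Origin at the centre of its underside, z up. The cup is 46 mm tall, with a dome 24 mm high on it: 70 mm in all when shut. Its dome starts 14 to 19 mm up, showing a slotted skirt: the only one up. The three are otherwise alike and swap places.
- dome_2 (a joint): how far the dome of cup_2 stands up above shut, in m: 0 is shut (rim of the dome on the collar of the cup), 0.020 the highest. It slides straight up and down on a slotted skirt, with a steady friction of about 4 N, has no spring, stays where it is left, and meets a firm stop at 0.
- dome_2_top (a point): middle of the flat crown (28 mm across) of the dome of cup_2; it moves with the dome: 70 mm above the cart top when shut, higher by joint dome_2 when up, and the thin crown gives 1 mm for each 5 N of push (5 mm at most) and springs back.
- cup_3: round lime-green gel freshener cup, 78 mm across its collar, 60 mm at the foot, about 0.22 kg, loose. Origin at the centre of its underside, z up. The cup is 46 mm tall, with a dome 24 mm high on it: 70 mm in all when shut. Its dome is shut; it is to be left alone.
- dome_3 (a joint): how far the dome of cup_3 stands up above shut, in m: 0 is shut (rim of the dome on the collar of the cup), 0.020 the highest. It slides straight up and down on a slotted skirt, with a steady friction of about 4 N, has no spring, stays where it is left, and meets a firm stop at 0.
- dome_3_top (a point): middle of the flat crown (28 mm across) of the dome of cup_3; it moves with the dome: 70 mm above the cart top when shut, higher by joint dome_3 when up, and the thin crown gives 1 mm for each 5 N of push (5 mm at most) and springs back.
- canister: tall clear screw-top canister of white refill discs with a knurled blue lid, 103 mm across, 195 mm tall, 0.35 kg, loose, standing upright. Origin at the centre of its underside. To be left alone.
- tip_box: folded-steel tip box screwed to the cart top, 110 mm (its x) by 160 mm (its y), foot tabs 25 mm more either end, 125 mm tall and a sprung flap over the coin slot on top, 133 mm in all. Origin at the centre of its underside. To be left alone.

How it is judged:
By the outcome, as a careful person would: the job done as asked, in the order asked, and still so for the second after the job is handed in, with the robot touching nothing.
It also fails if it takes over 32 s, if anything falls off the work surface, if the arm or the gripper's body presses on something with over 40 N, if the wrist force passes 120 N, or if a joint passes its speed limit or range.

ROBOT

A 6-joint arm with a two-finger parallel gripper is mounted at the origin on the work surface. World frame = base frame: x ahead of the robot, y to its left, z up, the work surface at z = 0. Lengths are in m, angles in rad, forces in N, time in s.
With the tool pointing down it reaches from about 0.35 to 0.725 m from the base axis. Payload 4.3 kg.
Tool frame: the origin (TCP) lies at the very end of the fingers, on their centre line; the grasp point (between the pads) lies 19 mm behind it; z points along the fingers, y is the line along which they close (so a half turn about z gives the same grasp; the last joint's range is limited). The gripper opens to 85 mm and grips with 20 to 120 N. Pads are 22 mm wide; open, the fingers measure 114 mm over their backs; the gripper's body (76 mm by 85 mm) begins 54 mm behind the grasp point. The pads swing forward as they close: fully open they stand 13 mm farther back than shut.
Start: joints at [-1.424, 0.377, 0.081, 1.274, 0, 1.46], TCP at [0.146, -0.556, 0.231] pointing down, gripper open.
Joint ranges: [-2.72, 2.72], [-0.84, 1.66], [-1.02, 1.22], [-1.77, 2.12], [-1.37, 1.28], [-3.14, 3.14]. Speed limits (rad/s): [2.57, 2.57, 3.14, 3.14, 3.14, 3.14].

INTERFACE

Orientations are given as a unit quaternion [x, y, z, w].
In Python, from station import r gives the robot as it stands.
- The arm moves only by the tool jog_arm, never from a script. Its argument "moves" is text: rows parted by semicolons, each of 5 numbers parted by spaces: the shift along the world's x, y, z normalised to -1 to 1, where 1 is 1 m, then the turn about the world's z normalised to -1 to 1, where 1 is 0.5 rad, then the opening, from 0 (shut) to 1 (fully open). In form: dx dy dz roll grip; .... A call has 1 to 20 rows; each row shifts and turns the commanded pose from where the row before left it; what a row does not reach is not made up. A row lasts 1/10 s, in which the tool goes at most 50 mm and 8.59 degrees, less where a joint would pass 70% of its speed; a pose out of reach is approached as far as the arm can. A call with a number of a shift or a turn outside -1 to 1 is refused whole. A call with a gripper value outside its range is refused whole. The fingers move at their own pace and stop on an object; "force" is the grip in N (left out, the last holds). Time passes only in rows, so rows that do not move let the fingers close. It gives the time, the measured TCP pose, the force, the opening and the grip force at its end, in the units of the state.
- r.state(): the state, without advancing time (a new reading comes with each control period).
- r.grab_frame(name): name is "scene" or "top" or "wrist"; returns a dict with "img" (420x560x3 uint8, red, green, blue), "mtx" (3x3 intrinsics, pixels), "xyz" and "orientation" of the camera in the world. Camera axes: x right, y down, z forward; pixel columns grow to the right and rows downward; lengths in m; the calibration is good to about 2 mm. A picture is of the moment at which its call begins. There is no depth.
- r.sign_off(): hands the job in; it is judged then, once.
The state is a dict: "time_s": time; "q": joint angles; "joint_velocities": joint speeds; "joint_torque": joint torques, N m; "eef_pos": TCP position; "ee_rot": TCP orientation; "contact_force": force on the tool from outside, world axes, zero at the start; "torque": the same for the moment, N m; "finger_gap": opening from 0.0 (shut) to 1.0 (fully open); "finger_force": force on a finger pad.
Only numpy, scipy, OpenCV 4.12 (cv2) and the standard library are available. Lean on these libraries where they do the work, as an engineer would, in place of code of your own. Each camera call takes 0.05 s, during which the arm holds its last target. There are 200 camera calls.

## Working session

There is one attempt and no reset: what is moved stays moved. The work goes in short steps, Python scripts to look and compute and a tool call to move; the robot and the scene stay as the last step left them, time stands still between calls to the robot, and variables do not carry over. Pictures are saved under pics/ and viewed, at most 10 in all, crops included, and the job is handed in when it is done.

Besides the shell and the picture viewer there is one more tool, called after "Request:" as name(argument=value, ...) on one line, values as JSON. jog_arm: Moves the arm, as the interface text tells. Its arguments: {"type":"object","properties":{"moves":{"type":"string"},"force":{"type":"number"}},"required":["moves"]}

```bash
mkdir -p pics
python3 - <<'E'
from station import r
import cv2,numpy as np
a=[]
for n in("scene","top"):
    f=r.grab_frame(n); cv2.imwrite(f"pics/{n}.png",f["img"][:,:,::-1]); np.savez(n+".npz",**f); print(n,f["mtx"].tolist(),f["xyz"],f["orientation"])
s=r.state(); print(s["time_s"],s["eef_pos"],s["ee_rot"],s["contact_force"],s["finger_gap"])
E
```

```text
scene [[532.953282511713, 0.0, 286.25866534940633], [0.0, 532.953282511713, 205.13320629348752], [0.0, 0.0, 1.0]] [0.95344228 0.8101727  1.03931122] [ 0.2019766   0.90684508 -0.3590283  -0.08908497]
top [[516.0137135333713, 0.0, 277.6698742788743], [0.0, 516.0137135333713, 209.20082142964603], [0.0, 0.0, 1.0]] [0.29714236 0.01662721 1.37931258] [ 0.70481896 -0.70447285  0.05794124 -0.05992537]
0.1 [ 0.1459698  -0.55556511  0.23044657] [ 9.91767123e-01  1.28051260e-01 -2.09012215e-05 -9.20516755e-04] [-0.31008675 -0.43569107 -0.28394359] 0.9990712413887824
```

View pics/scene.png

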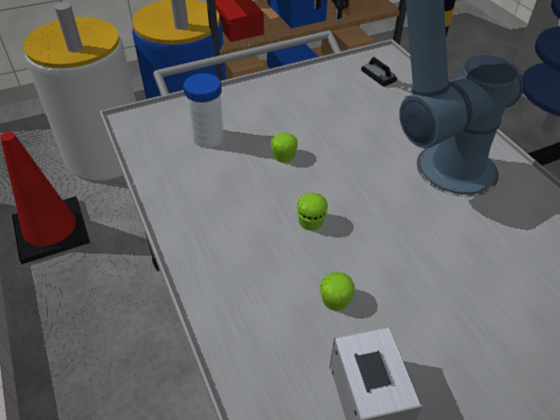

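View pics/top.png

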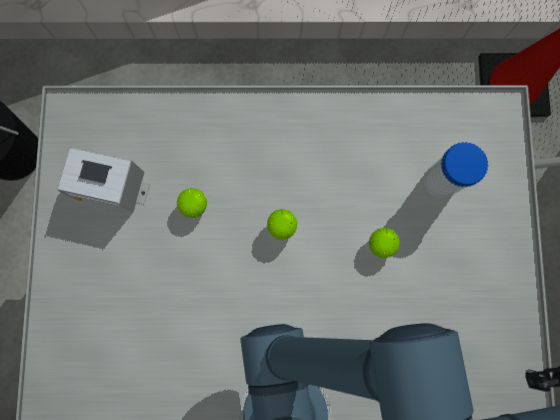

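The middle cup (scene ~(312,211), top ~(282,224)) shows the slotted skirt, so that is the raised dome. The other two are shut. The canister is to the right and the tip box to the left.

```bash
cat > h.py <<'E'
import cv2,numpy as np
from scipy.spatial.transform import Rotation as R
def blobs(f):
    h=cv2.cvtColor(f["img"],cv2.COLOR_RGB2HSV); m=cv2.inRange(h,(30,120,50),(60,255,255))
    m=cv2.morphologyEx(m,cv2.MORPH_CLOSE,np.ones((7,7)))
    n,l,s,c=cv2.connectedComponentsWithStats(m)
    return [(c[i],s[i]) for i in range(1,n) if s[i,4]>150]
def cast(f,uv,z):
    d=R.from_quat(f["orientation"]).apply(np.linalg.inv(f["mtx"])@[*uv,1]); p=f["xyz"]
    return p+d*(z-p[2])/d[2]
E
python3 - <<'E'
from h import *
for n,z in(("top",.055),("scene",.045)):
    f=np.load(n+".npz")
    for c,s in blobs(f): print(n,c.round(1),s,cast(f,c,z).round(4))
f=np.load("top.npz"); print(cast(f,(464,164),.195))
E
```

```text
top [191.5 202.5] [177 188  30  30 688] [0.5379 0.2454 0.055 ]
top [281.8 224. ] [267 209  30  31 723] [0.4812 0.0098 0.055 ]
top [383.9 242.5] [369 228  31  30 717] [ 0.4333 -0.2531  0.055 ]
scene [283.6 146.5] [271 133  26  29 619] [ 0.441  -0.2439  0.045 ]
scene [311.4 210.4] [297 193  30  37 908] [0.4835 0.0114 0.045 ]
scene [336.5 290.2] [ 320  272   34   38 1010] [0.5443 0.2512 0.045 ]
[ 0.60492367 -0.41961011  0.195     ]
```

Request:
jog_arm(moves="0.022 0.037 0 0 0;0.022 0.037 0 0 0;0.022 0.037 0 0 0;0.022 0.037 0 0 0;0.022 0.037 0 0 0;0.022 0.037 0 0 0;0.022 0.037 0 0 0;0.022 0.037 0 0 0;0.022 0.037 0 0 0;0.022 0.037 0 0 0;0.022 0.037 0 0 0;0.022 0.037 0 0 0;0.022 0.037 0 0 0;0.022 0.037 0 0 0;0.022 0.037 0 0 0;0 0 0 0 0;0 0 0 0 0;0 0 0 0 0", force=20)

```text
time_s: 1.9
eef_pos: [0.4753, -0.0018, 0.231]
ee_rot: [0.992, 0.128, -0.001, 0.0]
contact_force: [0.6, -0.0, 0.5]
finger_gap: 0.0
finger_force: 0.0
```

Run:
```python
from station import r
from h import *
for n,z in(("wrist",.075),):
    f=r.grab_frame(n); cv2.imwrite(f"pics/{n}1.png",f["img"][:,:,::-1]); np.savez(n+"1.npz",**f)
    print(f["xyz"])
    for c,s in blobs(f): print(n,c.round(1),s,cast(f,c,z).round(4))
s=r.state(); print(s["time_s"],s["q"],s["eef_pos"],s["ee_rot"],s["contact_force"],s["finger_gap"])
```

```text
[0.54388756 0.01698931 0.37353059]
wrist [36.3 46. ] [   0    0   84   91 6312] [0.54   0.2126 0.075 ]
wrist [273.2 179.5] [ 230  136   87   87 5975] [0.4847 0.0099 0.075 ]
wrist [509.5 282.5] [ 462  243   98   81 5801] [ 0.4459 -0.2271  0.075 ]
1.95 [-1.37617713e-01  1.76378690e-01 -1.91036748e-01  1.20412930e+00
 -3.81674284e-04  2.74867252e+00] [ 0.47535066 -0.00204834  0.23115001] [ 9.91863545e-01  1.27304875e-01 -4.11149774e-04  8.60565716e-05] [-0.12046313 -0.42380667  0.52977485] 0.001303460882925614
```

View pics/wrist1.png

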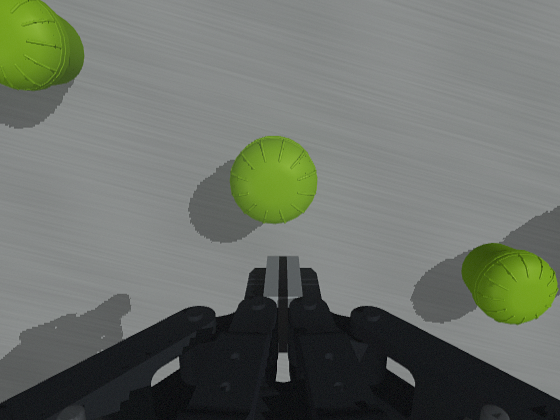

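The wrist view shows the raised cup at (273,180), centred near (0.482, 0.010). The shut fingers are just below it in the image at (283,265).

Request:
jog_arm(moves="0.007 0.012 0 0 0;0 0 -0.03 0 0;0 0 -0.03 0 0;0 0 -0.03 0 0;0 0 -0.02 0 0;0 0 -0.015 0 0;0 0 -0.006 0 0;0 0 0 0 0;0 0 0 0 0")

```text
time_s: 2.85
eef_pos: [0.4837, 0.0107, 0.1011]
ee_rot: [0.992, 0.128, 0.001, 0.0]
contact_force: [0.7, 0.0, 1.0]
finger_gap: 0.003
finger_force: 0.0
```

Run:
```python
from station import r
from h import *
f=r.grab_frame("wrist"); cv2.imwrite("pics/wrist2.png",f["img"][:,:,::-1])
for c,s in blobs(f): print(c.round(1),s,cast(f,c,.064).round(4))
s=r.state(); print(s["eef_pos"],s["contact_force"])
```

```text
[286.  232.3] [  214   173   143   131 12371] [0.4906 0.0115 0.064 ]
[555.2 356.1] [549 334  11  46 337] [ 0.4554 -0.1646  0.064 ]
[0.48398525 0.01070007 0.1013284 ] [-0.11151724  0.47910885  1.13550899]
```

View pics/wrist2.png

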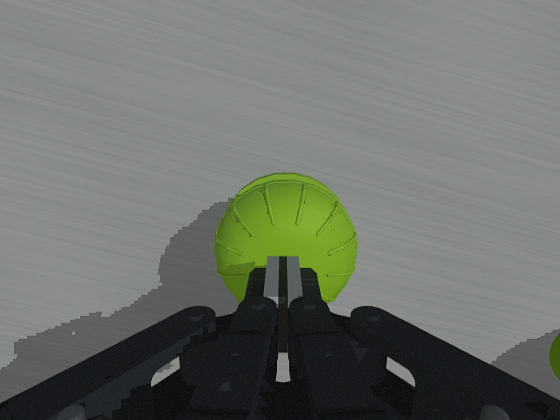

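The fingertips at (283,257) sit over the crown region. The dome's rim is centred near (286,250), so I'll check that offset.

Run:
```python
from station import r
from h import *
f=r.grab_frame("wrist")
for v in(245,250,255): print(cast(f,(285.7,v),.064).round(4))
a=cast(f,(214,250),.064);b=cast(f,(357,250),.064);print(np.linalg.norm(a-b))
M=R.from_quat(f["orientation"]).as_matrix()
def pr(p):
    c=M.T@(np.array(p)-f["xyz"]);u=f["mtx"]@c;return (u/u[2])[:2]
print(pr(r.state()["eef_pos"]),pr([.482,.010,.087]),pr([.482,.010,.062]))
```

```text
[0.4837 0.0097 0.064 ]
[0.4809 0.009  0.064 ]
[0.478  0.0082 0.064 ]
0.07807748334470932
[284.50412143 274.96112339] [284.6524296  265.61551786] [284.37913842 246.30426079]
```

Request:
jog_arm(moves="-0.002 -0.001 -0.008 0 0;0 0 -0.004 0 0;0 0 -0.003 0 0;0 0 -0.003 0 0;0 0 -0.003 0 0;0 0 -0.003 0 0;0 0 -0.002 0 0;0 0 0 0 0")

```text
time_s: 3.75
eef_pos: [0.4808, 0.0099, 0.0741]
ee_rot: [0.992, 0.128, -0.0, 0.0]
contact_force: [-1.6, 0.0, 2.0]
finger_gap: -0.001
finger_force: 1.5
```

Request:
jog_arm(moves="0 0 -0.002 0 0;0 0 -0.001 0 0;0 0 -0.001 0 0;0 0 0 0 0;0 0 0 0 0")

```text
time_s: 4.25
eef_pos: [0.481, 0.0098, 0.0702]
ee_rot: [0.992, 0.128, -0.0, 0.0]
contact_force: [-2.3, -0.5, 3.2]
finger_gap: -0.002
finger_force: 1.6
```

Run:
```python
from station import r
s=r.state(); print(s["eef_pos"],s["contact_force"])
```

```text
[0.48096861 0.00982507 0.07024334] [-2.30205141 -0.54605978  3.1946638 ]
```

Request:
jog_arm(moves="0 0 -0.001 0 0;0 0 -0.001 0 0;0 0 -0.001 0 0;0 0 0 0 0;0 0 0 0 0")

```text
time_s: 4.75
eef_pos: [0.481, 0.0098, 0.068]
ee_rot: [0.992, 0.128, 0.0, 0.0]
contact_force: [-4.2, 0.5, 10.9]
finger_gap: 0.001
finger_force: 5.1
```

The force climbed to 11 N, well above the ~4 N friction, and the height matches the stop plus crown give, so the dome is shut. Next I'll back off upward.

Request:
jog_arm(moves="0 0 0.003 0 0;0 0 0.005 0 0;0 0 0.02 0 0;0 0 0.03 0 0;0 0 0.04 0 0;0 0 0.04 0 0;0 0 0.03 0 0;-0.04 0 0 0 0;-0.04 0 0 0 0;0 0 0 0 0;0 0 0 0 0")

```text
time_s: 5.85
eef_pos: [0.401, 0.0098, 0.2355]
ee_rot: [0.992, 0.128, 0.001, 0.0]
contact_force: [0.7, -0.0, -0.1]
finger_gap: 0.001
finger_force: 0.0
```

Run:
```python
from station import r
from h import *
f=r.grab_frame("scene")
for c,s in blobs(f): print(c.round(1),s,cast(f,c,.045).round(4))
cv2.imwrite("pics/scene2.png",cv2.resize(f["img"][100:330,200:420,::-1],None,fx=2.5,fy=2.5))
s=r.state(); print(s["time_s"],s["eef_pos"],s["contact_force"])
```

```text
[283.6 146.5] [271 133  26  29 619] [ 0.441  -0.2439  0.045 ]
[311.2 212.5] [297 197  30  33 785] [0.4872 0.0177 0.045 ]
[336.5 290.3] [ 320  272   34   38 1008] [0.5443 0.2512 0.045 ]
5.9 [0.4019452  0.00970053 0.23565287] [ 0.50275698 -0.05721783 -0.27147069]
```

View pics/scene2.png

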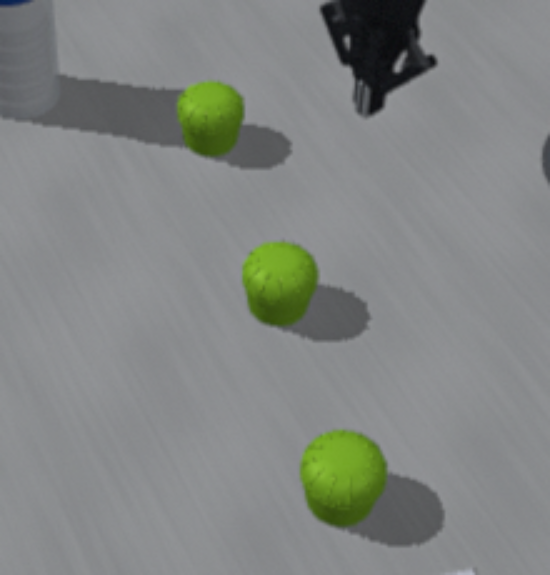

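The middle cup at crop (280,283) now shows no slotted skirt and looks like its neighbours. Its foot hasn't moved, and the hand is clear.

```bash
python3 -c "
from station import r
print(r.sign_off())"
```

```text
the job is handed in; nothing more can be done
None
```

I pressed the middle cup's dome down until it was fully shut (about 11 N at the stop), backed the hand away, and handed the job in at about 6 s; the final picture shows the cup still in place and the other two cups unmoved.

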